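Hold the reference cell in the brew checker's light path

TASK

Swing the brew checker's shade arm out of the gap towards the robot, at least a quarter turn so that it is fully clear, then draw the tall reference cell out of its rack, gripping it by its two frosted, ribbed faces only and never touching its clear glass faces. Hold it upright in the light path, midway between lamp and sensor, with a clear face looking squarely at each and the beam passing through the centre of its window (30 mm above its foot), touching nothing but the gripper. Finish while still holding it there, do not put it down or let go, and leave the short cell and the other things on the counter as they are.

Things in the scene. Friction and masses are not known exactly. Their poses are not given: they have to be found in the camera images.
- beam (a point): Middle of the brew checker's light path, 90 mm above the worktop. y runs along the level beam from lamp (round steel turret 52 mm across, axis at y = -80 mm, 118 mm high) to sensor (grey box 56 mm square at y = +82 mm, 116 mm high); z up, x across. Lens rings end at y = -51 and +48 mm; the gap between is open above and on both x sides.
- checker: The brew checker with its shade arm, fixed to the worktop; origin on the worktop under point beam, same axes. Black and aluminium base, 100 (x) by 270 (y) mm, its top 18 mm above the worktop; steel lamp turret at one end, grey sensor box at the other.
- shade_arm (a joint): Angle of the shade arm (rad) about a vertical axis on top of the lamp turret. 0: it points along +y of point beam, over the gap, its dark blade hanging before the lamp (starts at 0 to 0.25). It grows counter-clockwise seen from above, towards the robot; at 1.57 it points along -x of point beam; stop at 1.9. Friction under 1 N at the knob; stays where left.
- shade_hinge (a point): Point on the shade arm's vertical hinge axis, level with point shade_knob.
- shade_knob (a point): Grip point of the shade arm: upright round black knob, 16 mm thick, on the arm's end, 85 mm from the hinge axis. The knob stands from 125 to 159 mm above the worktop; this point is on its axis at 145 mm. The arm below it is a dark steel bar 16 mm wide, 6 mm thick.
- tall_cell_center (a point): Centre (half-way up) of the tall cell: upright solid glass cuvette with flat white cap, 32 (x) x 24 (y) x 110 mm high, about 120 g. Its frosted faces (whitish, fine level ribs, 24 mm wide, full height below the 6 mm cap) look along its +x and -x: grip these. Its clear faces look along +y and -y. Either way round will do. Starts in one of the rack's wells.
- tall_cell_window (a point): Centre of the tall cell's window: on the cell's vertical centre line, 30 mm above its foot; same axes as the cell (y through the clear faces, x through the frosted faces).
- tall_cell_glass: The clear glass core of the tall cell (its clear faces), not to be touched by the fingers; origin at the cell's foot, axes as the cell.
- tall_cell: The tall cell as a whole; origin at the middle of its foot.
- short_cell_center (a point): Centre of the short cell: same section as the tall one but only 62 mm high. It stands in the other well; leave it there.
- rack: Light wood block fixed to the worktop, 56 (x) by 130 (y) by 36 mm high; origin at the centre of its underside. Two wells at y = +33 and -33 mm, 28 mm deep, 2 mm wider than a cell. The cells' frosted faces look along the rack's x, their clear faces along its y. Which cell is in which well varies.
- salt_shaker: Salt shaker, 44 mm thick, 90 mm high, bystander.
- milk_tin: Small tin, 57 mm thick, 72 mm high, bystander.
- brew_timer: White kitchen timer 55x66x68 mm, bystander.
- teaspoon_1: Teaspoon lying flat, 132 mm long, bystander.
There are look-alikes about, which are no part of the job. There is more than one size of the rack; the one meant has the size given above.

How it is judged:
By the outcome, as a careful person would: the job done as asked, in the order asked, and still so for the second after the job is handed in, while the arm keeps its last pose, push and grip.
It also fails if it takes over 56 s, if anything falls off the work surface, if the arm or the gripper's body presses on something with over 40 N, if the wrist force passes 120 N, or if a joint passes its speed limit or range.

ROBOT

A 6-joint arm with a two-finger parallel gripper is mounted at the origin on a cart in front of the work surface, level with it; the furniture and walls round the work are solid. World frame = base frame: x ahead of the robot, y to its left, z up, the work surface at z = 0. Lengths are in mm, angles in rad, forces in N, time in s.
With the tool pointing down it reaches from about 350 to 775 mm from the base axis. Payload 7.3 kg.
Tool frame: the origin (TCP) lies at the very end of the fingers, on their centre line; the grasp point (between the pads) lies 19 mm behind it; z points along the fingers, y is the line along which they close (so a half turn about z gives the same grasp; the last joint's range is limited). The gripper opens to 92 mm and grips with 3 to 60 N. Pads are 19 mm wide; open, the fingers measure 130 mm over their backs; the gripper's body (75 mm by 190 mm) begins 47 mm behind the grasp point.
Start: joints at [-1.461, 0.342, 1.524, -0, 1.275, -0.146], TCP at [132.857, -507.931, 226.741] pointing down, gripper open.
Joint ranges: [-2.53, 2.53], [-0.77, 2.02], [0.04, 2.7], [-1, 4.14], [0.28, 2.66], [-3.11, 3.11]. Speed limits (rad/s): [2.57, 2.57, 3.14, 3.14, 3.14, 3.14].

INTERFACE

Orientations are given as [roll, pitch, yaw] about the fixed x, y, z axes, in that order (R = Rz(yaw) Ry(pitch) Rx(roll)).
In Python, from plant import bot gives the robot as it stands.
- The arm moves only by the tool apply_moves, never from a script. Its argument "motion" is text: rows parted by semicolons, each of 4 numbers parted by spaces: the shift along the tool's x, y, z in m, then the turn about the tool's z in degrees. A call has 1 to 8 rows; each row shifts and turns the commanded pose from where the row before left it, along the tool's axes as they then stand; what a row does not reach is not made up. A row lasts 1/8 s, in which the tool goes at most 62.5 mm and 10.7 degrees, less where a joint would pass 70% of its speed; a pose out of reach is approached as far as the arm can. A call with a gripper value outside its range is refused whole. "fingers" is the opening, from -1 (shut) to 1 (fully open), set as the call begins (left out, the last holds). The fingers move at their own pace and stop on an object; the grip force is fixed at half the most. Time passes only in rows, so rows that do not move let the fingers close. It gives the time, the measured TCP pose, the force, the opening and the grip force at its end, in the units of the state.
- bot.get_obs(): the state, without advancing time (a new reading comes with each control period).
- bot.capture(name): name is "side" or "top" or "wrist"; returns a dict with "img" (480x640x3 uint8, blue, green, red), "range_z" (480x640 float32, mm along the optical axis (not along the pixel's ray), 0 where there is no reading), "fx", "fy", "cx", "cy" (pixels), "world_from_camera" (4x4, takes a point from camera to world coordinates); the wrist camera has in their place "mount" (4x4, takes a point from camera to tool coordinates, whose origin is the TCP and whose axes are the flange's). Camera axes: x right, y down, z forward; pixel columns grow to the right and rows downward; lengths in mm; the calibration is good to about 2 mm. A picture is of the moment at which its call begins: read the wrist's pose just before it.
- bot.close_job(): hands the job in; it is judged then, once.
Trained networks look in a picture, given as the dict that the camera call returned (one of the last four; its "shot" number tells which), for a name from the list of things; names that differ only in an ending like _2 or _b are one class to them, and where a whole thing is asked for, a point or a joint stands for the part that bears it (a point fixed in the world has none). Each returns a list of dicts, best first, with "p" (0 to 1); they miss things now and then, are a little off and sometimes report something else, mostly with a low value. They report only what shows in the picture. A call takes as long as a camera call. They do not tell look-alikes from the thing itself.
- bot.cut_out(picture, thing): "pixels" (480x640 bool, what is visible of it) and "point" ([column, row] in pixels, amid what is visible of it).
The state is a dict: "time": time; "joint_positions": joint angles; "dq": joint speeds; "tau": joint torques, N m; "tool_pos": TCP position; "tcp_rot": TCP orientation; "contact_force": force on the tool from outside, world axes, zero at the start; "moment": the same for the moment, N m; "grip_width": finger opening in mm; "finger_force": force on a finger pad.
Only numpy, scipy, OpenCV 4.12 (cv2) and the standard library are available. Lean on these libraries where they do the work, as an engineer would, in place of code of your own. Each camera call takes 0.05 s, during which the arm holds its last target. There are 200 camera calls.

## Working session

There is one attempt and no reset: what is moved stays moved. The work goes in short steps, Python scripts to look and compute and a tool call to move; the robot and the scene stay as the last step left them, time stands still between calls to the robot, and variables do not carry over. Pictures are saved under pics/ and viewed, at most 10 in all, crops included, and the job is handed in when it is done.

Besides the shell and the picture viewer there is one more tool, called after "Call:" by a JSON object that holds its "method" and its "body". apply_moves: Moves the arm, as the interface text tells. Its arguments: {"type":"object","properties":{"motion":{"type":"string"},"fingers":{"type":"number"}},"required":["motion"]}

```bash
mkdir -p pics; ls
python3 - <<'E'
from plant import bot
import cv2,numpy as np
o=bot.get_obs();print(o)
for n in ("top","side"):
    c=bot.capture(n);cv2.imwrite(f"pics/{n}0.png",c["img"]);np.savez(f"{n}0.npz",**c)
    print(n,c["world_from_camera"],c["fx"],c["cx"],c["cy"])
    for t in ("checker","shade_arm","tall_cell","short_cell_center","rack","shade_knob","tall_cell_glass"):
        try:
            for d in bot.cut_out(c,t):
                m=d["pixels"]&(c["range_z"]>0);v,u=np.nonzero(m);z=c["range_z"][m]
                P=np.c_[(u-c["cx"])/c["fx"]*z,(v-c["cy"])/c["fy"]*z,z,np.ones(len(z))]@c["world_from_camera"].T
                print(t,round(d["p"],2),d["point"],len(z),P[:,:3].mean(0).round(),np.percentile(P[:,:3],[2,98],axis=0).round().tolist())
        except Exception as e: print(t,e)
E
```

```text
pics
{'time': 0.0, 'joint_positions': array([-1.46101329e+00,  3.42743982e-01,  1.52501647e+00, -3.50524258e-05,
        1.27539088e+00, -1.45966382e-01]), 'dq': array([ 1.98544762e-04, -5.55650938e-04,  2.64211570e-05,  1.32096121e-03,
       -4.37151331e-04, -1.54702888e-04]), 'tau': array([-7.76026391e-04, -4.31246281e+01, -2.44222373e+01,  7.17707165e-02,
        5.58627828e-02, -9.20887464e-05]), 'tool_pos': array([ 132.79270468, -507.5082263 ,  226.03411898]), 'tcp_rot': array([-3.14004568e+00, -1.93545621e-04,  2.55759501e-01]), 'contact_force': array([0.03790299, 1.30899   , 0.10227451]), 'moment': array([ 0.02028653,  0.00040369, -0.03249282]), 'finger_force': 0.0, 'grip_width': 91.64586729165958}
top [[ 3.20540688e-03 -9.86864179e-01  1.61520330e-01  4.16187624e+02]
 [-9.99540388e-01  1.70724371e-03  3.02670957e-02 -4.47367685e+01]
 [-3.01452671e-02 -1.61543112e-01 -9.86405133e-01  1.12387700e+03]
 [ 0.00000000e+00  0.00000000e+00  0.00000000e+00  1.00000000e+00]] 433.6007243724238 322.0816012606896 236.44926489385355
checker 0.68 [382.1, 246.0] 3978 [ 567. -158.   51.] [[5
[... 1530 characters left out ...]
575.0, -145.0, 160.0]]
tall_cell 0.69 [299.9, 293.1] 581 [551. 116.  86.] [[535.0, 98.0, 36.0], [571.0, 126.0, 120.0]]
short_cell_center 0.79 [285.7, 325.1] 329 [566. 180.  58.] [[551.0, 165.0, 34.0], [585.0, 190.0, 73.0]]
rack 0.97 [231.0, 323.7] 991 [685. 187.  21.] [[667.0, 135.0, 2.0], [709.0, 230.0, 30.0]]
rack 0.79 [356.1, 364.3] 1301 [406. 198.  20.] [[368.0, 147.0, -0.0], [444.0, 244.0, 30.0]]
rack 0.75 [296.7, 329.9] 1210 [554. 161.  27.] [[520.0, 86.0, 1.0], [599.0, 211.0, 39.0]]
shade_knob 0.81 [340.8, 202.8] 332 [ 562. -191.  121.] [[547.0, -237.0, 77.0], [575.0, -145.0, 159.0]]
tall_cell_glass 0.68 [300.5, 301.5] 214 [555. 122.  74.] [[544.0, 118.0, 37.0], [566.0, 125.0, 111.0]]
```

View pics/top0.png

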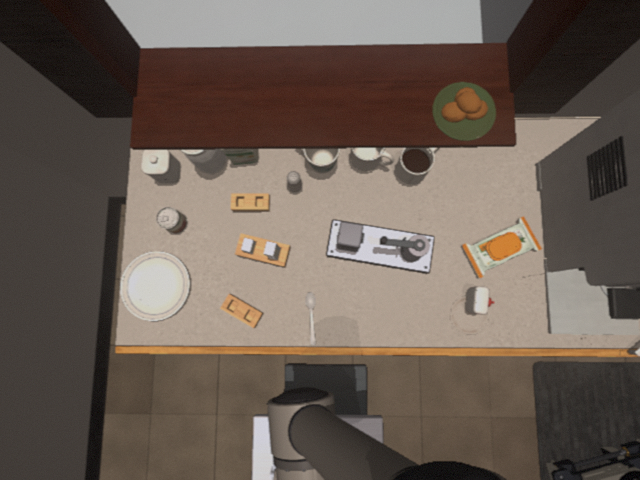

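View pics/side0.png

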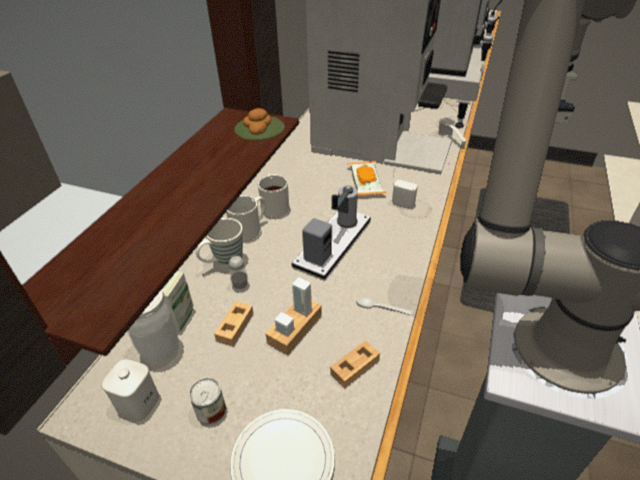

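The top view shows the checker at about (382,246), with its lamp turret on the right (~415,245) and its sensor box on the left (~350,235). The only rack holding cells is at (263,250). In the side view its tall cell is at (301,293) and the short one at (285,325). The racks at (250,200) and (242,310) are small look-alikes. Next I'll measure the poses.

```bash
cat > h.py <<'E'
import numpy as np,cv2
from scipy.optimize import least_squares
def cloud(c,T=None,m=None):
    z=c["range_z"];ok=z>0
    if m is not None: ok=ok&m
    v,u=np.nonzero(ok);z=z[ok]
    P=np.c_[(u-c["cx"])/c["fx"]*z,(v-c["cy"])/c["fy"]*z,z,np.ones(len(z))]
    return (P@(c["world_from_camera"] if T is None else T).T)[:,:3]
def box(P,x,y,z):
    return P[(P[:,0]>x[0])&(P[:,0]<x[1])&(P[:,1]>y[0])&(P[:,1]<y[1])&(P[:,2]>z[0])&(P[:,2]<z[1])]
def rect(Q): 
    r=cv2.minAreaRect(Q[:,:2].astype(np.float32));return np.round(r[0],1),np.round(r[1],1),round(r[2],1),len(Q)
E
python3 - <<'E'
from h import *
for n in ("top","side"):
    P=cloud(dict(np.load(n+"0.npz",allow_pickle=True)));print(n)
    print(" table z",np.median(box(P,(470,500),(-250,0),(-30,30))[:,2]))
    print(" rack top",rect(box(P,(500,620),(60,220),(31,42))))
    print(" cap",rect(box(P,(520,600),(80,140),(112,125))))
    print(" short cap",rect(box(P,(540,600),(150,200),(64,78))))
    print(" base",rect(box(P,(480,660),(-320,0),(12,23))))
    print(" sensor",rect(box(P,(520,640),(-140,-40),(108,121))))
    Q=box(P,(520,640),(-300,-205),(105,135));print(" turret top",rect(Q))
    print(" knob",rect(box(P,(500,640),(-210,-120),(138,165))))
    print(" arm",rect(box(P,(500,640),(-235,-120),(119,132))))
    print(" hinge top",rect(box(P,(500,640),(-290,-215),(126,170))))
E
```

```text
top
 table z -0.3021855681161014
 rack top (array([561.6, 141.4]), array([131.2,  56.4]), 76.0, 722)
 cap (array([553.5, 108.9]), array([23.6, 31.8]), 75.4, 139)
 short cap (array([569.2, 173.3]), array([24.2, 30.9]), 75.5, 123)
 base (array([ 573.6, -160.4]), array([268.8,  99.9]), 80.1, 2447)
 sensor (array([587.6, -79.7]), array([55.7, 55.8]), 79.8, 544)
 turret top (array([ 559.5, -234.5]), array([58.1, 49.7]), 87.6, 423)
 knob (array([ 567.9, -154.3]), array([13.8, 14.8]), 88.8, 48)
 arm (array([ 555.6, -192.1]), array([44.7, 85.8]), 5.0, 264)
 hinge top (array([ 559. , -234.6]), array([26.3, 35. ]), 14.4, 98)
side
 table z 0.6114912693265069
 rack top (array([561. , 143.7]), array([132.7,  59.8]), 76.3, 807)
 cap (array([552.9, 112. ]), array([24.2, 32.3]), 79.0, 154)
 short cap (array([567. , 175.4]), array([24.5, 32.9]), 74.6, 164)
 base (array([ 571.6, -157.5]), array([271.1, 100. ]), 80.0, 1417)
 sensor (array([586.6, -76.9]), array([57.4, 57.2]), 80.8, 389)
 turret top (array([ 557.3, -230.5]), array([50.8, 53.3]), 11.8, 218)
 knob (array([ 567.2, -151.2]), array([14.7, 16.5]), 18.7, 68)
 arm (array([ 568. , -192.5]), array([94. , 42.6]), 78.0, 172)
 hinge top (array([ 558.1, -233.2]), array([24.9, 33.2]), 11.1, 57)
```

```bash
cat >> h.py <<'E'
from scipy.spatial.transform import Rotation as Ro
def rows(pose,way):
    """way: list of (x,y,z,yaw_deg) targets one per row; prints rows (m, deg), shift in axes before the turn"""
    p,yaw=np.array(pose[:3],float),pose[3]
    for w in way:
        R=Ro.from_euler("xyz",[180,0,yaw],degrees=True)
        d=R.inv().apply(np.array(w[:3])-p).round(0);t=round(-(w[3]-yaw),1)
        print(*np.round(d/1000,3),t,end="; ")
        p=p+R.apply(d);yaw-=t
    print("->",p.round(1),round(yaw,1))
def line(a,b,n): return [tuple(np.array(a)+(np.array(b)-np.array(a))*k/n) for k in range(1,n+1)]
E
python3 - <<'E'
from h import *
for n in ("top","side"):
    P=cloud(dict(np.load(n+"0.npz",allow_pickle=True)))
    for x in range(200,760,60):
        Q=box(P,(x,x+60),(-800,400),(170,900))
        if len(Q): print(n,x,[(y,len(q),q[:,2].max().round()) for y in range(-800,400,100) for q in [box(Q,(0,999),(y,y+100),(0,999))] if len(q)>5])
s=(132.8,-507.5,226,14.65);e=(568,-153,226,84.3)
rows(s,line(s,e,14))
E
```

```text
top 200 [(-200, 667, np.float64(690.0)), (-100, 4401, np.float64(678.0)), (0, 1696, np.float64(405.0))]
top 260 [(-200, 1441, np.float64(722.0))]
top 380 [(-700, 678, np.float64(225.0))]
top 440 [(-700, 364, np.float64(287.0)), (-600, 1163, np.float64(360.0))]
top 500 [(-600, 1938, np.float64(372.0))]
top 560 [(-600, 2011, np.float64(380.0))]
top 620 [(-600, 2092, np.float64(387.0))]
top 680 [(-600, 2084, np.float64(397.0))]
top 740 [(-600, 1915, np.float64(404.0)), (-500, 272, np.float64(196.0)), (-400, 647, np.float64(214.0)), (-300, 598, np.float64(212.0)), (-200, 558, np.float64(198.0)), (-100, 558, np.float64(198.0)), (0, 560, np.float64(200.0)), (100, 534, np.float64(198.0)), (200, 554, np.float64(198.0)), (300, 544, np.float64(198.0))]
side 200 [(-200, 68, np.float64(628.0)), (-100, 5591, np.float64(636.0)), (0, 3256, np.float64(416.0))]
side 380 [(-800, 108, np.float64(226.0)), (-700, 302, np.float64(226.0))]
side 440 [(-800, 246, np.float64(467.0)), (-700, 720, np.float64(494.0)), (-600, 1911, np.float64(502.0))]
side 500 [(-600, 2542, np.float64(500.0))]
side 560 [(-600, 2415, np.float64(495.0))]
side 620 [(-600, 2303, np.float64(491.0))]
side 680 [(-600, 2159, np.float64(487.0))]
side 740 [(-600, 1804, np.float64(483.0)), (-500, 95, np.float64(197.0)), (-400, 283, np.float64(214.0)), (-300, 288, np.float64(213.0)), (-200, 327, np.float64(197.0)), (-100, 395, np.float64(197.0)), (0, 486, np.float64(197.0)), (100, 587, np.float64(196.0)), (200, 737, np.float64(196.0)), (300, 940, np.float64(196.0))]
0.036 -0.017 -0.0 -5.0; 0.038 -0.013 -0.0 -5.0; 0.039 -0.01 -0.0 -4.9; 0.04 -0.007 -0.0 -5.0; 0.04 -0.003 -0.0 -5.0; 0.04 0.0 0.0 -5.0; 0.04 0.004 0.0 -4.9; 0.039 0.007 0.0 -5.0; 0.039 0.011 0.0 -5.0; 0.037 0.014 0.0 -4.9; 0.037 0.017 0.0 -5.0; 0.034 0.02 0.0 -5.0; 0.033 0.023 0.0 -5.0; 0.031 0.026 0.0 -5.0; -> [ 568.3 -152.8  226. ] 84.4
```

Call:
{"method": "apply_moves", "body": {"motion": "0.036 -0.017 0 -5; 0.038 -0.013 0 -5; 0.039 -0.01 0 -4.9; 0.04 -0.007 0 -5; 0.04 -0.003 0 -5; 0.04 0 0 -5; 0.04 0.004 0 -4.9; 0.039 0.007 0 -5", "fingers": 0.1}}

```text
time: 1.8
tool_pos: [382.5, -304.4, 226.9]
tcp_rot: [3.141, 0.0, 0.953]
contact_force: [-0.1, -0.6, 0.3]
grip_width: 50.8
finger_force: 0.0
```

Call:
{"method": "apply_moves", "body": {"motion": "0.039 0.011 0 -5; 0.037 0.014 0 -4.9; 0.037 0.017 0 -5; 0.034 0.02 0 -5; 0.033 0.023 0 -5; 0.031 0.026 0 -5; 0 0 0 0; 0 0 0 0"}}

```text
time: 2.8
tool_pos: [567.8, -153.4, 226.5]
tcp_rot: [-3.141, 0.0, 1.472]
contact_force: [0.2, 0.2, -0.3]
grip_width: 50.4
finger_force: 0.0
```

```bash
cat >> h.py <<'E'
def wrist(bot,name):
    o=bot.get_obs();c=bot.capture("wrist");cv2.imwrite(f"pics/{name}.png",c["img"])
    T=np.eye(4);T[:3,:3]=Ro.from_euler("xyz",o["tcp_rot"]).as_matrix();T[:3,3]=o["tool_pos"]
    return c,cloud(c,T@c["mount"])
E
python3 - <<'E'
from plant import bot
from h import *
c,P=wrist(bot,"w1")
print(" knob",rect(box(P,(530,600),(-180,-120),(140,165))), box(P,(530,600),(-180,-120),(140,190))[:,2].max())
print(" sensor",rect(box(P,(520,640),(-140,-40),(108,121))))
print(" hinge top",rect(box(P,(500,640),(-290,-215),(126,170))))
E
```

```text
knob (array([ 567.5, -154.2]), array([15.2, 15.4]), 37.0, 671) 160.80718493976275
 sensor (array([586.4, -79.6]), array([56.3, 56. ]), 80.4, 7283)
 hinge top (array([ 560.2, -223.3]), array([16.8, 21.5]), 85.3, 247)
```

View pics/w1.png

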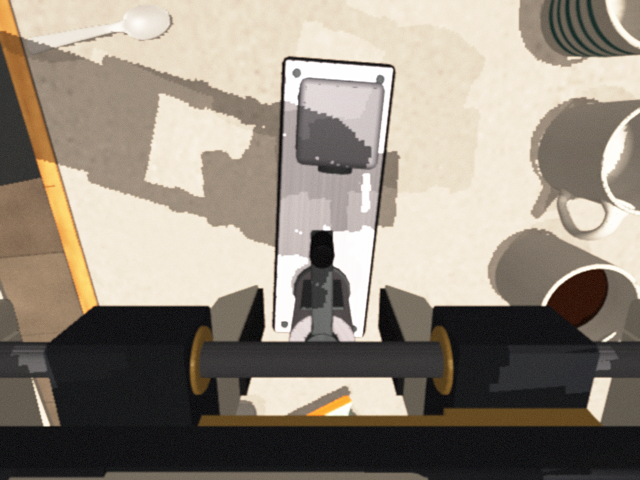

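The knob shows at (321,248), centred between the fingers, and its measured position (567.5,-154) agrees with the fixed cameras. I'll go down around it.

Call:
{"method": "apply_moves", "body": {"motion": "-0.001 0 0.046 0; 0 0 0.046 0; 0 0 0 0"}}

```text
time: 3.22
tool_pos: [565.4, -154.3, 131.9]
tcp_rot: [-3.134, -0.002, 1.47]
contact_force: [-0.1, 0.4, 0.6]
grip_width: 50.6
finger_force: 0.0
```

Call:
{"method": "apply_moves", "body": {"motion": "0 0 0 0; 0 0 0 0; 0 0 0 0", "fingers": -0.42}}

```text
time: 3.6
tool_pos: [568.9, -154.5, 136.3]
tcp_rot: [3.139, 0.001, 1.472]
contact_force: [-0.6, 1.2, 0.1]
grip_width: 27.9
finger_force: 0.0
```

Run:
```python
from plant import bot
from h import *
o=bot.get_obs();p=o["tool_pos"];yaw=np.degrees(o["tcp_rot"][2]);print(p,yaw,o["grip_width"])
h=np.array([558.8,-238.5]);r=85
f0=yaw;f1=186
rows((*p,yaw),[(h[0]+r*np.cos(np.radians(f)),h[1]+r*np.sin(np.radians(f)),p[2],f) for f in np.linspace(f0,f1,15)[1:]])
```

```text
[ 568.86310141 -154.47944532  136.2592572 ] 84.34775102879935 27.93860726463861
-0.0 -0.012 -0.0 -7.3; -0.001 -0.011 -0.0 -7.2; -0.001 -0.011 -0.0 -7.3; -0.0 -0.011 -0.0 -7.2; -0.001 -0.01 -0.0 -7.3; -0.001 -0.011 -0.0 -7.3; -0.0 -0.011 -0.0 -7.2; -0.001 -0.011 -0.0 -7.3; -0.001 -0.01 -0.0 -7.2; -0.0 -0.011 -0.0 -7.3; -0.001 -0.011 -0.0 -7.3; -0.001 -0.011 -0.0 -7.2; -0.0 -0.01 -0.0 -7.3; -0.001 -0.011 -0.0 -7.3; -> [ 474.2 -247.3  136.3] 186.0
```

Call:
{"method": "apply_moves", "body": {"motion": "0 -0.011 0 -7.3; -0.001 -0.011 0 -7.2; -0.001 -0.011 0 -7.3; 0 -0.011 0 -7.2; -0.001 -0.01 0 -7.3; -0.001 -0.011 0 -7.3; 0 -0.011 0 -7.2; -0.001 -0.011 0 -7.3"}}

```text
time: 4.6
tool_pos: [491.6, -186.8, 135.5]
tcp_rot: [3.141, 0.001, 2.491]
contact_force: [0.7, 1.1, 0.5]
grip_width: 26.4
finger_force: 0.4
```

Call:
{"method": "apply_moves", "body": {"motion": "-0.001 -0.01 0 -7.2; 0 -0.011 0 -7.3; -0.001 -0.011 0 -7.3; -0.001 -0.011 0 -7.2; 0 -0.01 0 -7.3; -0.001 -0.011 0 -7.3; 0 0 0 0; 0 0 0 0"}}

```text
time: 5.6
tool_pos: [474.7, -246.8, 135.0]
tcp_rot: [-3.141, 0.0, -3.038]
contact_force: [-0.2, -0.6, 0.5]
grip_width: 26.8
finger_force: 0.0
```

Run:
```python
from plant import bot
from h import *
print(bot.get_obs()["joint_positions"].round(2))
c=bot.capture("side");cv2.imwrite("pics/s1.png",c["img"][100:350,200:500]);P=cloud(c)
for d in bot.cut_out(c,"shade_arm")[:2]: print(d["p"],d["point"],np.median(cloud(c,None,d["pixels"]),0))
```

```text
[-0.62  0.45  1.63  0.    1.06 -2.3 ]
0.72 [357.8, 193.6] [ 532.5101508  -237.14484736  125.18859177]
0.62 [334.7, 232.3] [ 561.41256999 -102.83552373   38.48301152]
```

View pics/s1.png

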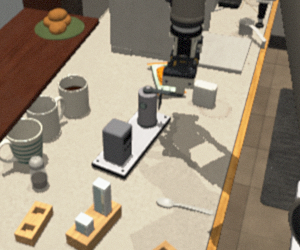

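The crop shows the gap between lamp and sensor open, with the arm carried over to the gripper on the robot's side, near (155,90). I'll lift off and check its angle.

Call:
{"method": "apply_moves", "body": {"motion": "0 0 -0.045 0; 0 0 -0.045 0; 0 0 0 0; 0 0 0 0"}}

```text
time: 6.2
tool_pos: [474.3, -246.6, 224.2]
tcp_rot: [3.141, -0.001, -3.036]
contact_force: [-0.5, 1.1, 0.2]
grip_width: 26.9
finger_force: 0.0
```

Run:
```python
from plant import bot
from h import *
c,P=wrist(bot,"w2")
k=rect(box(P,(440,510),(-290,-200),(140,165)));print(k,np.degrees(np.arctan2(k[0][1]+238.5,k[0][0]-558.8))%360-80)
o=bot.get_obs();p=o["tool_pos"];yaw=np.degrees(o["tcp_rot"][2])%360;print(p,yaw)
s=(*p,yaw)
e=(553.3,110.5,205,76)
rows(s,line(s,e,12))
```

```text
(array([ 473.7, -244. ]), array([15.4, 15.5]), 79.4, 690) 103.69787450473314
[ 474.03845054 -246.43958922  223.59779605] 186.044716120838
-0.01 0.029 0.002 9.2; -0.005 0.03 0.001 9.1; 0.0 0.03 0.002 9.2; 0.005 0.03 0.001 9.2; 0.009 0.029 0.002 9.2; 0.015 0.027 0.001 9.1; 0.018 0.025 0.002 9.2; 0.021 0.021 0.001 9.2; 0.025 0.018 0.002 9.1; 0.028 0.013 0.001 9.2; 0.029 0.009 0.002 9.2; 0.03 0.004 0.002 9.1; -> [553.3 110.4 204.6] 76.0
```

Call:
{"method": "apply_moves", "body": {"motion": "-0.01 0.029 0.002 9.2; -0.005 0.03 0.001 9.1; 0 0.03 0.002 9.2; 0.005 0.03 0.001 9.2; 0.009 0.029 0.002 9.2; 0.015 0.027 0.001 9.1; 0.018 0.025 0.002 9.2; 0.021 0.021 0.001 9.2", "fingers": 0.4}}

```text
time: 7.25
tool_pos: [526.7, -8.4, 211.0]
tcp_rot: [-3.139, -0.002, 1.961]
contact_force: [0.5, -0.5, 0.4]
grip_width: 64.1
finger_force: 0.0
```

Call:
{"method": "apply_moves", "body": {"motion": "0.025 0.018 0.002 9.1; 0.028 0.013 0.001 9.2; 0.029 0.009 0.002 9.2; 0.03 0.004 0.002 9.1; 0 0 0 0; 0 0 0 0; 0 0 0 0"}}

```text
time: 8.12
tool_pos: [553.5, 108.9, 205.4]
tcp_rot: [-3.141, 0.001, 1.327]
contact_force: [-0.3, -0.1, 0.3]
grip_width: 64.2
finger_force: 0.0
```

Run:
```python
from plant import bot
from h import *
for i in range(2):
    o=bot.get_obs();print(o["tool_pos"].round(1),np.degrees(o["tcp_rot"]).round(2))
    c,P=wrist(bot,"w3")
    print("rack",rect(box(P,(500,620),(60,225),(33,42))))
    print("cap",rect(box(P,(520,600),(80,140),(114,124))),box(P,(520,600),(80,140),(110,130))[:,2].max())
    print("short",rect(box(P,(540,600),(150,200),(66,76))))
```

```text
[553.5 108.9 205.4] [-1.7996e+02  3.0000e-02  7.6060e+01]
rack (array([560.2, 141.4]), array([130.2,  56.1]), 76.3, 6958)
cap (array([552.4, 110. ]), array([23.4, 31.5]), 76.7, 1677) 120.40614276370758
short (array([568.2, 173.6]), array([23.2, 31.3]), 76.1, 1465)
[553.6 108.9 205.5] [-1.7998e+02  2.0000e-02  7.6040e+01]
rack (array([560.2, 141.3]), array([130.2,  56.2]), 76.3, 6946)
cap (array([552.4, 109.9]), array([23.4, 31.6]), 76.3, 1674) 120.17715360522271
short (array([567.8, 173.8]), array([23.1, 31.2]), 76.1, 1467)
```

View pics/w3.png

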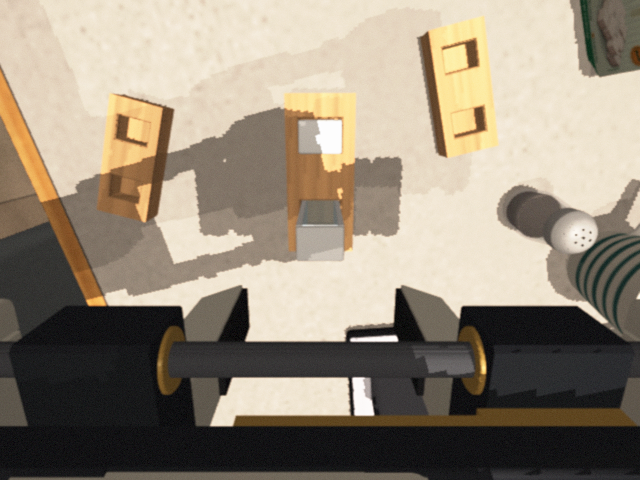

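The cap sits at about (320,235), centred between the fingers. Both it and the rack read 76° yaw, and the offset is under 2 mm. Descending.

Call:
{"method": "apply_moves", "body": {"motion": "0.001 -0.001 0.03 0; 0 0 0.03 0; 0 0 0.03 0; 0 0 0.03 0; 0 0 0.025 0; 0 0 0 0; 0 0 0 0; 0 0 0 0"}}

```text
time: 9.22
tool_pos: [553.9, 111.0, 62.0]
tcp_rot: [3.139, -0.001, 1.327]
contact_force: [-0.2, 0.5, 0.3]
grip_width: 64.4
finger_force: 0.0
```

Call:
{"method": "apply_moves", "body": {"motion": "0 0 0 0; 0 0 0 0; 0 0 0 0; 0 0 0 0; 0 0 0 0; 0 0 0 0", "fingers": -0.9}}

```text
time: 9.98
tool_pos: [553.0, 111.0, 60.7]
tcp_rot: [3.142, 0.0, 1.327]
contact_force: [0.4, 0.2, 1.8]
grip_width: 31.9
finger_force: 30.0
```

Call:
{"method": "apply_moves", "body": {"motion": "0 0 -0.01 0; 0 0 -0.015 0; 0 0 -0.02 0; 0 0 -0.03 0; 0 0 -0.03 0; 0 0 -0.03 0; 0 0 -0.015 0; 0 0 0 0"}}

```text
time: 10.98
tool_pos: [553.4, 111.0, 211.8]
tcp_rot: [3.139, -0.001, 1.327]
contact_force: [-0.2, 0.7, -1.8]
grip_width: 32.0
finger_force: 30.0
```

Run:
```python
from plant import bot
from h import *
o=bot.get_obs();p=o["tool_pos"];yaw=np.degrees(o["tcp_rot"][2]);print(p,yaw,o["contact_force"])
c=bot.capture("side");cv2.imwrite("pics/s2.png",c["img"]);P=cloud(c)
print("cap",rect(box(P,(520,600),(80,140),(255,280))))
for t in ("tall_cell","tall_cell_glass","short_cell_center"):
    for d in bot.cut_out(c,t)[:2]:
        Q=cloud(c,None,d["pixels"]);print(t,d["p"],d["point"],np.percentile(Q,[2,50,98],axis=0).round().tolist())
s=(*p,yaw);e=(572.7,-159.5,p[2],80)
rows(s,line(s,e,10))
```

```text
[553.37563598 111.04582221 211.82165009] 76.05562444444104 [-0.18387783  0.65856953 -1.77438704]
cap (array([551.7, 112. ]), array([25.7, 69. ]), 74.8, 125)
tall_cell 0.72 [293.9, 254.3] [[535.0, 103.0, 162.0], [553.0, 121.0, 205.0], [570.0, 126.0, 269.0]]
tall_cell_glass 0.8 [299.4, 252.5] [[544.0, 118.0, 162.0], [556.0, 122.0, 212.0], [567.0, 126.0, 258.0]]
short_cell_center 0.52 [286.5, 324.9] [[551.0, 164.0, 35.0], [565.0, 182.0, 64.0], [585.0, 189.0, 72.0]]
-0.026 0.008 0.0 -0.4; -0.026 0.009 0.0 -0.4; -0.026 0.008 0.0 -0.4; -0.026 0.008 0.0 -0.4; -0.026 0.007 0.0 -0.4; -0.026 0.008 0.0 -0.4; -0.026 0.007 0.0 -0.4; -0.026 0.007 0.0 -0.4; -0.026 0.007 0.0 -0.3; -0.026 0.007 0.0 -0.4; -> [ 572.9 -159.2  211.8] 80.0
```

View pics/s2.png

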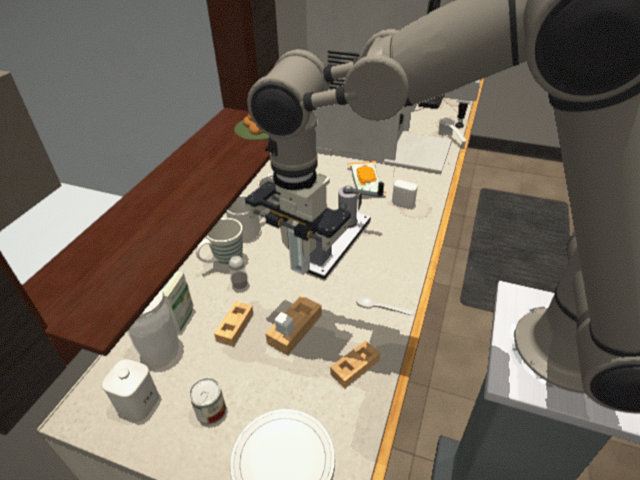

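The cell is out and held at about (294,254), and the short cell is still in its well at (286,325). I'll move over to the beam at this height.

Call:
{"method": "apply_moves", "body": {"motion": "-0.02 0.008 0 -0.4; -0.026 0.009 0 -0.4; -0.026 0.008 0 -0.4; -0.026 0.008 0 -0.4; -0.026 0.007 0 -0.4; -0.026 0.008 0 -0.4; -0.026 0.007 0 -0.4; -0.026 0.007 0 -0.4"}}

```text
time: 12.18
tool_pos: [569.4, -100.4, 209.5]
tcp_rot: [-3.139, -0.0, 1.383]
contact_force: [0.8, 0.2, 0.1]
grip_width: 31.9
finger_force: 30.0
```

Call:
{"method": "apply_moves", "body": {"motion": "-0.026 0.007 0 -0.3; -0.026 0.007 0 -0.4; -0.006 0 0 0; 0 0 0 0; 0 0 0 0; 0 0 0 0"}}

```text
time: 12.92
tool_pos: [573.0, -158.4, 210.8]
tcp_rot: [3.142, -0.0, 1.397]
contact_force: [-0.4, 0.3, -1.3]
grip_width: 32.0
finger_force: 30.0
```

Run:
```python
from plant import bot
from h import *
for i in range(3):
    o=bot.get_obs();print(o["tool_pos"].round(1),np.degrees(o["tcp_rot"]).round(2),o["grip_width"])
    c,P=wrist(bot,"w4")
print("sensor w",rect(box(P,(520,640),(-140,-40),(110,121))))
for n in ("top","side"):
    c=bot.capture(n);P=cloud(c)
    print(n,"base",rect(box(P,(480,660),(-320,0),(12,23))),"sensor",rect(box(P,(520,640),(-140,-40),(110,121))))
    for t in ("tall_cell_glass","tall_cell","shade_arm"):
        for d in bot.cut_out(c,t)[:2]:
            Q=cloud(c,None,d["pixels"]);print(t,d["p"],d["point"],np.percentile(Q,[2,50,98],axis=0).round(1).tolist())
```

```text
[ 573.  -158.4  210.8] [180.    -0.    80.02] 32.031578291077146
[ 573.  -158.5  210.8] [179.99   0.    80.01] 31.831049509307956
[ 573.  -158.7  210.8] [179.99   0.    80.  ] 32.075197214631935
sensor w (array([586.4, -79.6]), array([56. , 55.9]), 80.1, 8307)
top base (array([ 574.2, -157.6]), array([263.1,  98.9]), 80.4, 811) sensor (array([588.8, -72.2]), array([40. , 56.3]), 80.4, 303)
shade_arm 0.77 [419.3, 252.9] [[512.1, -250.4, 99.6], [538.6, -240.2, 125.9], [568.7, -228.1, 132.7]]
shade_arm 0.48 [365.6, 248.0] [[508.8, -280.8, 11.1], [564.8, -108.1, 21.8], [635.9, -28.6, 128.8]]
side base (array([ 571.5, -157.9]), array([271.6, 100. ]), 80.5, 1418) sensor (array([585.5, -77.9]), array([57.9, 56.8]), 82.2, 372)
tall_cell_glass 0.9 [331.8, 179.8] [[562.9, -152.6, 164.0], [574.0, -148.3, 213.9], [585.3, -144.1, 261.4]]
tall_cell 0.63 [327.6, 179.4] [[555.4, -164.3, 161.4], [571.9, -148.8, 210.7], [589.3, -143.7, 267.7]]
shade_arm 0.66 [363.2, 190.2] [[467.4, -398.6, 1.8], [519.3, -237.1, 127.0], [567.4, -223.8, 160.1]]
shade_arm 0.65 [331.5, 235.2] [[478.5, -270.4, 9.4], [560.5, -111.6, 39.8], [627.2, -26.9, 131.7]]
```

View pics/w4.png

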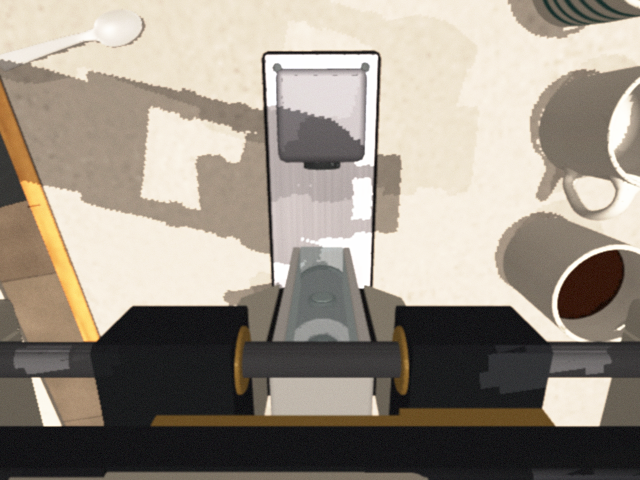

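The cell hangs centred between lamp and sensor: the cap top is at (320,350) and the sensor at (320,115), in line with the base. Cap-to-beam differences from all three cameras agree to within 1 mm. I'll lower it 98 mm.

Call:
{"method": "apply_moves", "body": {"motion": "0 0 0.02 0; 0 0 0.02 0; 0 0 0.02 0; 0 0 0.02 0; 0 0 0.012 0; 0 0 0.006 0; 0 0 0 0; 0 0 0 0"}}

```text
time: 14.48
tool_pos: [573.4, -159.5, 113.5]
tcp_rot: [3.14, 0.0, 1.396]
contact_force: [0.7, 1.0, -1.4]
grip_width: 32.2
finger_force: 30.0
```

Run:
```python
from plant import bot
from h import *
for i in range(3):
    o=bot.get_obs();print(o["tool_pos"].round(1),np.degrees(o["tcp_rot"]).round(2),o["contact_force"].round(1),o["grip_width"])
    c=bot.capture("side")
P=cloud(c);cv2.imwrite("pics/s3.png",cv2.resize(c["img"][130:290,250:450],None,fx=4,fy=3.75)[:600,:800])
for t in ("tall_cell_glass","tall_cell"):
    for d in bot.cut_out(c,t)[:2]:
        Q=cloud(c,None,d["pixels"]);print(t,d["p"],d["point"],np.percentile(Q,[2,50,98],axis=0).round(1).tolist())
print("sensor",rect(box(P,(520,640),(-120,-40),(110,121))))
```

```text
[ 573.4 -159.5  113.5] [1.7992e+02 2.0000e-02 7.9960e+01] [ 0.7  1.  -1.4] 32.15933698796711
[ 573.3 -159.5  113.5] [1.7992e+02 2.0000e-02 7.9960e+01] [ 0.4 -0.5 -0.4] 32.03335215974275
[ 573.3 -159.4  113.4] [1.7993e+02 2.0000e-02 7.9960e+01] [ 0.4 -0.1 -0.8] 32.06183051653358
tall_cell_glass 0.59 [334.4, 210.4] [[563.0, -152.6, 68.9], [573.7, -148.3, 121.4], [585.6, -144.3, 163.7]]
tall_cell 0.76 [328.9, 211.6] [[555.5, -252.6, 2.2], [570.9, -148.7, 114.6], [627.3, -142.4, 171.2]]
sensor (array([585.7, -78.4]), array([59.3, 56.5]), 79.8, 372)
```

View pics/s3.png

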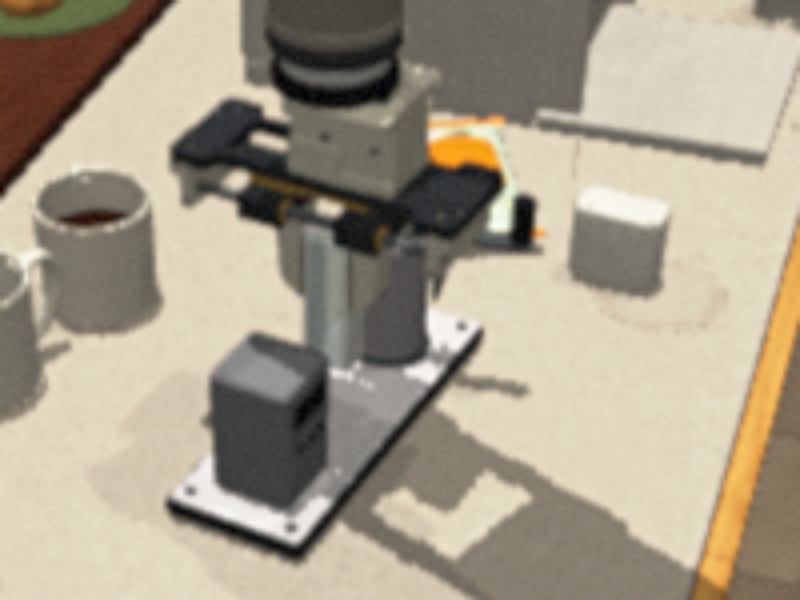

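The picture shows the cell upright in the gap at about (330,290), between the sensor (265,420) and the turret (395,300). The shade arm and knob (522,220) are swung well clear. Position and height are within about 1 mm, there is no contact force, and the grip is firm, so I'll hand in.

```bash
python3 -c "
from plant import bot
print(bot.close_job())"
```

```text
the job is handed in; nothing more can be done
None
```

The job is handed in: the shade arm is swung out to about 104°, and the tall cell is held upright in the light path by its frosted faces, measured to be within about 1 mm of the beam centre.

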